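Turn over the status tag of the tested connector

TASK

The round connector in the sample rack has passed its insertion test. With a fingertip, turn the hinged tag behind its bay over the pivot rod to the far side, so that it lies flat on its far rest with the ring face up; lead it over smoothly, without flicking or slamming it. Leave the other two tags, the samples and everything else on the bench as they are, and pick nothing up.

Things in the scene. Friction and masses are not known exactly. Their poses are not given: they have to be found in the camera images.
- rack: Sample rack, bolted down: aluminium base plate 285 x 350 mm, its top at z = 12 mm, three bays side by side 105 mm apart along its own y. Origin: on the table under the middle of the pivot rod. Its x axis points from the nests (robot's side) across the rod to the far side. Nests: open trays 72 x 76 mm centred at x = -140 mm, rims 28 mm above the table; between nests and rod there is only the base plate.
- rod_mid (a point): Middle of the pivot rod (8 mm thick), on its axis, 85 mm above the table; the rod runs along the rack's y between end plates at y = +-168 mm (8 mm thick, x within +-48 mm, top at z = 95 mm). Two rest bars beside it (8 mm thick, x = +-38 mm, axes at z = 79 mm) carry the tags when they lie flat.
- tag_left (a joint): Angle of the left-hand (+y) flip tag, rad: 0 = flat on the robot's side, bar face up (starts 0 to 0.24); pi/2 = upright; pi (stop) = flat on the far side, ring face up. White plate 4 mm thick, 80 mm wide along the rod, mid-plane through the rod's axis. The hinge is stiff (0.045 Nm): the tag stays where it is left; 1 to 2 N at its edge turns it. One face has a printed dark bar, the other a dark ring.
- tag_left_edge (a point): Middle of the free edge of the left-hand (+y) tag, half-way through its thickness, 75 mm from the rod's axis; moves with the tag. At the start on the robot's side of the rod, 85 to 103 mm above the table. The gap between neighbouring tags is 25 mm.
- bay_left (a point): Centre of the inner floor of the left-hand (+y) nest (17 mm above the table). Its tag is the one straight behind it: the rod's axis is 140 mm further along the rack's +x.
- tag_mid (a joint): Angle of the middle flip tag, rad: 0 = flat on the robot's side, bar face up (starts 0 to 0.24); pi/2 = upright; pi (stop) = flat on the far side, ring face up. White plate 4 mm thick, 80 mm wide along the rod, mid-plane through the rod's axis. The hinge is stiff (0.045 Nm): the tag stays where it is left; 1 to 2 N at its edge turns it. One face has a printed dark bar, the other a dark ring.
- tag_mid_edge (a point): Middle of the free edge of the middle tag, half-way through its thickness, 75 mm from the rod's axis; moves with the tag. At the start on the robot's side of the rod, 85 to 103 mm above the table. The gap between neighbouring tags is 25 mm.
- bay_mid (a point): Centre of the inner floor of the middle nest (17 mm above the table). Its tag is the one straight behind it: the rod's axis is 140 mm further along the rack's +x.
- tag_right (a joint): Angle of the right-hand (-y) flip tag, rad: 0 = flat on the robot's side, bar face up (starts 0 to 0.24); pi/2 = upright; pi (stop) = flat on the far side, ring face up. White plate 4 mm thick, 80 mm wide along the rod, mid-plane through the rod's axis. The hinge is stiff (0.045 Nm): the tag stays where it is left; 1 to 2 N at its edge turns it. One face has a printed dark bar, the other a dark ring.
- tag_right_edge (a point): Middle of the free edge of the right-hand (-y) tag, half-way through its thickness, 75 mm from the rod's axis; moves with the tag. At the start on the robot's side of the rod, 85 to 103 mm above the table. The gap between neighbouring tags is 25 mm.
- bay_right (a point): Centre of the inner floor of the right-hand (-y) nest (17 mm above the table). Its tag is the one straight behind it: the rod's axis is 140 mm further along the rack's +x.
- round_connector_center (a point): Centre of the round connector: the only round sample, an upright metal cylinder 40 mm tall, 42 mm across its flange and 33 mm across its upper shell. Loose, 0.09 kg; it stands in one of the three nests.
- hood_connector_center (a point): Centre of the rectangular hooded connector, 30 x 52 x 37 mm tall, loose in another nest.
- terminal_block_center (a point): Centre of the terminal block, 18 x 54 x 20 mm tall, black, loose in another nest.
- caliper_center (a point): Bystander: digital caliper, 230 mm long, lying on the table.
- screwdriver_grip (a point): Bystander: screwdriver 170 mm long, lying on the table; point on its handle.
- cleaner: Bystander: spray can, 52 mm across, 150 mm tall, standing; origin under its base.
- weight: Bystander: brass calibration weight, 38 mm across, 67 mm tall; origin under its base.
- parts_tray: Bystander: grey parts tray 100 x 140 x 35 mm; origin under its base.
There are look-alikes about, which are no part of the job. Leave any blue or yellow look-alike of the part that bears round_connector_center alone.

How it is judged:
At the end, for the whole second after the job is handed in: The tag of the bay with the round connector lies on its far stop, ring face up, within 0.12 rad (about 7 degrees) and at rest; the free edges of the other tags are within 15 mm of where they began; every sample and loose thing is within 20 mm of its start (((horizontal distance between round_connector_center and bay_left below 0.025 m and value of joint tag_left above 3.02 rad and velocity of joint tag_left between -0.1 and 0.1 rad/s and distance of each of tag_mid_edge, tag_right_edge from where it was at the start of the episode below 0.015 m) or (horizontal distance between round_connector_center and bay_mid below 0.025 m and value of joint tag_mid above 3.02 rad and velocity of joint tag_mid between -0.1 and 0.1 rad/s and distance of each of tag_left_edge, tag_right_edge from where it was at the start of the episode below 0.015 m) or (horizontal distance between round_connector_center and bay_right below 0.025 m and value of joint tag_right above 3.02 rad and velocity of joint tag_right between -0.1 and 0.1 rad/s and distance of each of tag_left_edge, tag_mid_edge from where it was at the start of the episode below 0.015 m)) and distance of each of round_connector_center, hood_connector_center, terminal_block_center, caliper_center, screwdriver_grip, cleaner, weight, parts_tray from where it was at the start of the episode below 0.02 m); the robot touches nothing.
It fails at once if a tag of another bay is turned ((not (horizontal distance between round_connector_center and bay_left below 0.025 m) and distance of tag_left_edge from where it was at the start of the episode above 0.015 m) or (not (horizontal distance between round_connector_center and bay_mid below 0.025 m) and distance of tag_mid_edge from where it was at the start of the episode above 0.015 m) or (not (horizontal distance between round_connector_center and bay_right below 0.025 m) and distance of tag_right_edge from where it was at the start of the episode above 0.015 m)).
It fails at once if a tag is flicked or slammed (turns faster than 5 rad/s) (velocity of joint any of tag_left, tag_mid, tag_right above 5 rad/s).
It fails at once if a sample or another loose thing is lifted, carried or knocked (moved by more than 20 mm) (distance of any of round_connector_center, hood_connector_center, terminal_block_center, caliper_center, screwdriver_grip, cleaner, weight, parts_tray from where it was at the start of the episode above 0.02 m).
It also fails if it takes over 48 s, if anything falls off the work surface, if the arm or the gripper's body presses on something with over 40 N, if the wrist force passes 120 N, or if a joint passes its speed limit or range.

ROBOT

A 7-joint arm with a two-finger parallel gripper is mounted at the origin on the work surface. World frame = base frame: x ahead of the robot, y to its left, z up, the work surface at z = 0. Lengths are in m, angles in rad, forces in N, time in s.
With the tool pointing down it reaches from about 0.425 to 0.95 m from the base axis. Payload 16.7 kg.
Tool frame: the origin (TCP) lies on the centre line of the jaws, within the pads' length; the fingertips stand ahead of it and the grasp point (between the pads) lies 3 mm ahead of it (r.tip_extent is the z of the fingertips in the tool frame, in m); z points along the fingers, y is the direction in which the jaws open and shut (so a half turn about z gives the same grasp; the last joint's range is limited). The gripper opens to 94 mm and grips with 3 to 60 N. Pads are 16 mm wide; open, the fingers measure 119 mm over their backs; the gripper's body (75 mm by 177 mm) begins 78 mm behind the grasp point.
Start: joints at [1.192, 0.426, 0.074, 1.606, -0.034, 1.111, -0.067], TCP at [0.154, -0.657, 0.227] pointing down, gripper open.
Joint ranges: [-2.85, 2.85], [-0.5, 2.14], [-1.23, 1.37], [0.21, 2.46], [-1.02, 4.16], [0.16, 2.05], [-2.73, 2.73]. Speed limits (rad/s): [1.89, 1.89, 2.39, 2.39, 3.01, 3.01, 3.01].

INTERFACE

Orientations are given as a rotation vector (axis times angle).
In Python, from plant import r gives the robot as it stands. The module is installed in compiled form; this text tells all that it offers.
- The arm moves only by the tool carry_out, never from a script. Its argument "plan" is one flat list of numbers, 7 for each row, row after row: the shift along the world's x, y, z in mm, then the turn, a rotation vector about the world's x, y, z in rad, then the finger opening in mm, from 0 to 94. In form: [x, y, z, wx, wy, wz, grip, x, y, z, wx, wy, wz, grip, ...]. A call has 1 to 20 rows; each row shifts and turns the commanded pose from where the row before left it; what a row does not reach is not made up. A row lasts 1/8 s, in which the tool goes at most 62.5 mm and 10.7 degrees, less where a joint would pass 70% of its speed; a pose out of reach is approached as far as the arm can. A call with a gripper value outside its range is refused whole. The fingers move at their own pace and stop on an object; "grip_force" is the grip in N (left out, the last holds). Time passes only in rows, so rows that do not move let the fingers close. It gives the time, the measured TCP pose, the force and the opening at its end, in the units of the state.
- r.read_state(): the state, without advancing time (a new reading comes with each control period).
- r.snapshot(name): name is "side" or "top"; returns the picture (384x512x3 uint8, red, green, blue); there is no depth.
- r.camera_info(name): a dict with "camera_matrix" (3x3 intrinsics, pixels), "world_to_cam" (4x4, takes a point from world to camera coordinates). Camera axes: x right, y down, z forward; pixel columns grow to the right and rows downward; lengths in m; the calibration is good to about 2 mm. A picture is of the moment at which its call begins. camera_info takes no time and is no camera call.
- r.job_done(): hands the job in, once; it reports no verdict.
The state is a dict: "t": time; "qpos": joint angles; "dq": joint speeds; "joint_efforts": joint torques, N m; "position": TCP position; "tcp_rot": TCP orientation; "ft_force": force on the tool from outside, world axes, zero at the start; "moment": the same for the moment, N m; "opening": finger opening in m.
Only numpy, scipy, OpenCV 4.12 (cv2) and the standard library are available. Lean on these libraries where they do the work, as an engineer would, in place of code of your own. Each camera call takes 0.05 s, during which the arm holds its last target.

## Working session

There is one attempt and no reset: what is moved stays moved. The work goes in short steps, Python scripts to look and compute and a tool call to move; the robot and the scene stay as the last step left them, time stands still between calls to the robot, and variables do not carry over. Pictures are saved under pics/ and viewed, and the job is handed in when it is done.

Besides the shell and the picture viewer there is one more tool, called as name(argument=value, ...), one argument or row to a line, values as JSON. carry_out: Moves the arm, as the interface text tells. Its arguments: {"type":"object","properties":{"plan":{"type":"array","items":{"type":"number"}},"grip_force":{"type":"number"}},"required":["plan"]}

```bash
mkdir -p pics
python3 - <<'E'
from plant import r
import cv2
for n in("side","top"):
    im=r.snapshot(n); cv2.imwrite(f"pics/{n}0.png",im[:,:,::-1])
    c=r.camera_info(n); print(c)
print(r.read_state(), r.tip_extent)
E
```

```text
{'camera_matrix': array([[353.48497003,   0.        , 249.59118853],
       [  0.        , 353.48497003, 190.95092269],
       [  0.        ,   0.        ,   1.        ]]), 'world_to_cam': array([[-0.98889743, -0.14817796, -0.01118757,  0.49856215],
       [-0.09737146,  0.70301787, -0.70447475,  0.09750852],
       [ 0.11225269, -0.69556392, -0.70964087,  1.13897356],
       [ 0.        ,  0.        ,  0.        ,  1.        ]])}
{'camera_matrix': array([[400.92588842,   0.        , 253.39993492],
       [  0.        , 400.92588842, 187.99664238],
       [  0.        ,   0.        ,   1.        ]]), 'world_to_cam': array([[-0.02674721, -0.99964129,  0.00137059,  0.01411773],
       [-0.99106429,  0.02633844, -0.13075877,  0.48868548],
       [ 0.13067577, -0.00485578, -0.99141327,  1.16623291],
       [ 0.        ,  0.        ,  0.        ,  1.        ]])}
{'t': 0.1, 'qpos': array([ 1.19150086,  0.42666396,  0.07382346,  1.60646642, -0.0341136 ,
        1.11081353, -0.06706039]), 'dq': array([-0.00020941, -0.00134194, -0.00065355, -0.00301914,  0.0015569 ,
        0.00115779,  0.00032438]), 'joint_efforts': array([ 6.51712835e-03, -9.37469316e+01,  3.67659844e+00, -4.55044556e+01,
       -4.85230156e-02,  1.68971554e-02,  1.29842228e-04]), 'position': array([ 0.15367461, -0.65692894,  0.2268822 ]), 'tcp_rot': array([-3.11980105e+00, -3.60093121e-01,  2.76202965e-04]), 'ft_force': array([-0.01148539, -0.14621768,  0.39106286]), 'moment': array([-0.00499776, -0.03073644,  0.00431433]), 'opening': 0.09426565726242105} 0.022
```

View pics/top0.png

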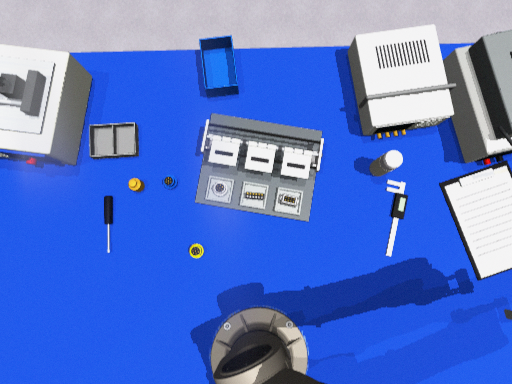

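View pics/side0.png

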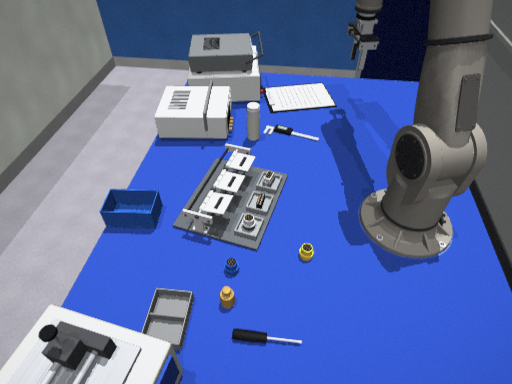

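Run:
```python
import cv2
a=cv2.imread("pics/top0.png")[105:225,190:330]; b=cv2.imread("pics/side0.png")[140:250,170:300]
cv2.imwrite("pics/t1.png",cv2.resize(a,None,fx=5.5,fy=5,interpolation=2)[:600,:800])
cv2.imwrite("pics/s1.png",cv2.resize(b,None,fx=5,fy=5,interpolation=2))
```

```text
(no output)
```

View pics/t1.png

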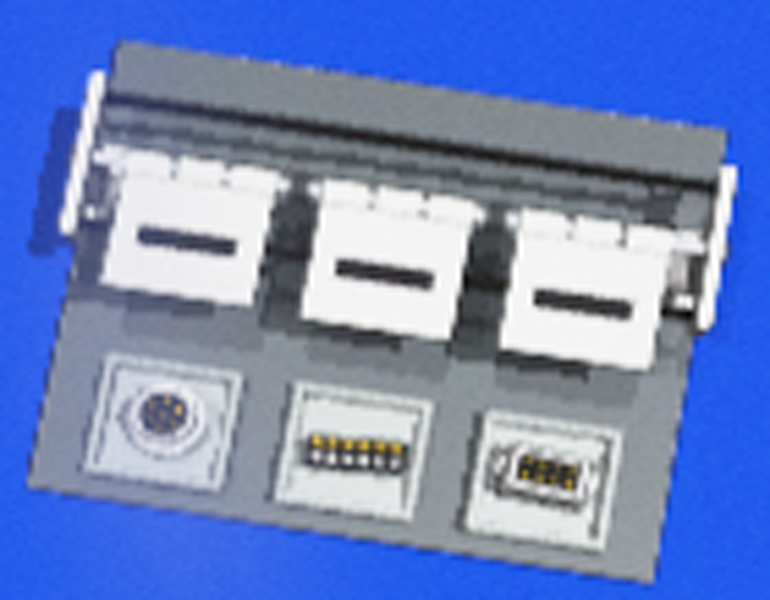

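View pics/s1.png

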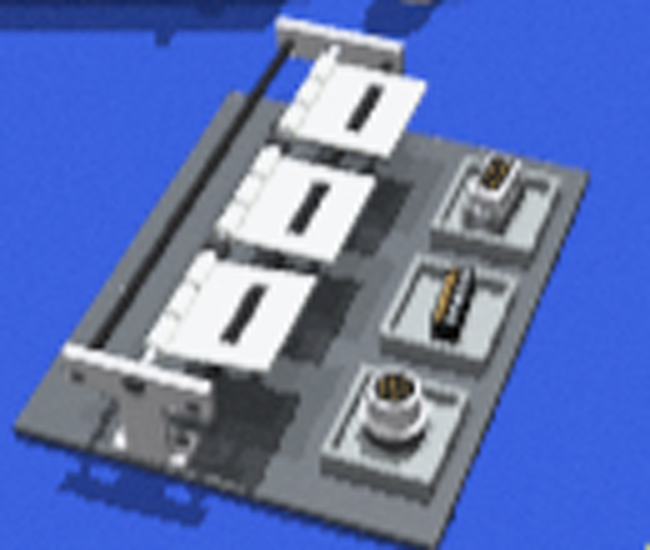

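```bash
cat > h.py <<'E'
import numpy as np, cv2
from plant import r
CI={n:r.camera_info(n) for n in("side","top")}
def proj(n,P):
    c=CI[n];P=np.atleast_2d(P);q=P@c["world_to_cam"][:3,:3].T+c["world_to_cam"][:3,3]
    q=q@c["camera_matrix"].T
    return q[:,:2]/q[:,2:]
def ray(n,uv,z):
    c=CI[n];R=c["world_to_cam"][:3,:3];t=c["world_to_cam"][:3,3]
    o=-R.T@t;d=R.T@np.linalg.solve(c["camera_matrix"],[uv[0],uv[1],1])
    return o+d*(z-o[2])/d[2]
def rack2w(p,P):
    P=np.atleast_2d(P);c,s=np.cos(p[2]),np.sin(p[2])
    return np.c_[p[0]+c*P[:,0]-s*P[:,1],p[1]+s*P[:,0]+c*P[:,1],P[:,2]]
E
python3 - <<'E'
from h import *
from scipy.optimize import least_squares
T=lambda u,v:(190+(u+.5)/5.5-.5,105+(v+.5)/5-.5)
S=lambda u,v:(170+(u+.5)/5-.5,140+(v+.5)/5-.5)
ob=[("top",T(97,72),(48,168,95)),("top",T(68,235),(-48,168,95)),("top",T(730,166),(48,-168,95)),("top",T(706,327),(-48,-168,95)),
("side",S(64,350),(48,172,95)),("side",S(212,387),(-48,172,95)),("side",S(280,18),(48,-172,95)),("side",S(404,46),(-48,-172,95)),
]
for i,(a,b) in enumerate([((105,352),(243,373)),((291,381),(434,402)),((480,408),(622,431))]):
    y=105-105*i
    ob+=[("top",T(*a),(-104,y+38,28)),("top",T(*b),(-104,y-38,28))]
ob+=[("top",T(84,472),(-176,143,28)),("top",T(608,552),(-176,-143,28))]
def f(p):
    return np.concatenate([(proj(n,rack2w(p,np.array(P)/1e3))[0]-uv) for n,uv,P in ob])
s=least_squares(f,[.6,0,-.1],loss="soft_l1")
print(s.x);print(f(s.x).reshape(-1,2).round(1).tolist())
p=s.x; print(rack2w(p,[[0,0.105,.085],[-.075,.105,.085],[.075,.105,.085]]))
# free edge of left tag: y+-40 ; in top crop (103,283),(253,305)
for n,uvs in(("top",[T(103,285),T(253,307)]),("side",[S(262,370),S(316,275)])):
  for th in(0,.12,.24):
    P=[[-.075*np.cos(th)-.002*np.sin(th)*0,.105+s_*.04,.087+.075*np.sin(th)] for s_ in(1,-1)]
    print(n,th,(proj(n,rack2w(p,P))-uvs).round(1).tolist())
E
```

```text
[ 0.60645809 -0.02665742 -0.19121935]
[[0.2, 0.0], [-0.5, -0.5], [-0.1, -0.2], [-0.5, 0.0], [-0.0, 0.5], [-0.2, 1.1], [0.3, -0.1], [0.4, -0.4], [0.4, 0.3], [0.2, 0.2], [0.9, 0.2], [-0.1, 0.1], [1.1, 0.4], [0.3, -0.1], [-0.1, -0.2], [-0.7, -0.6]]
[[0.62641399 0.07642876 0.085     ]
 [0.552781   0.09068298 0.085     ]
 [0.70004698 0.06217455 0.085     ]]
top 0 [[-0.4, 0.4], [-0.2, 0.5]]
top 0.12 [[-0.7, -0.4], [-0.3, -0.2]]
top 0.24 [[-0.9, -1.5], [-0.4, -1.4]]
side 0 [[2.1, 1.9], [1.0, 2.5]]
side 0.12 [[1.7, -0.1], [0.7, 0.5]]
side 0.24 [[1.0, -2.2], [0.1, -1.6]]
```

carry_out(
  plan=[33,34,9,0,0,-0.047,0,33,34,9,0,0,-0.047,0,33,34,9,0,0,-0.047,0,33,34,9,0,0,-0.047,0,33,34,9,0,0,-0.047,0,33,34,9,0,0,-0.047,0,33,34,9,0,0,-0.047,0,33,34,9,0,0,-0.047,0,33,34,9,0,0,-0.047,0,1,50,0,0,0,0,0,1,50,0,0,0,0,0,1,50,0,0,0,0,0,1,50,0,0,0,0,0,1,50,0,0,0,0,0,1,50,0,0,0,0,0,1,50,0,0,0,0,0,1,50,0,0,0,0,0,1,50,0,0,0,0,0],
  grip_force=20,
)

```text
t: 2.35
position: [0.4594, 0.1003, 0.3084]
tcp_rot: [3.127, -0.303, 0.0]
ft_force: [0.4, 0.2, -0.5]
opening: 0.0004
```

```bash
cat >> h.py <<'E'
PK=np.array([0.60645809,-0.02665742,-0.19121935])
from scipy.spatial.transform import Rotation as Ro
def w2rack(P):
    P=np.atleast_2d(P)-np.r_[PK[:2],0];c,s=np.cos(PK[2]),np.sin(PK[2])
    return np.c_[c*P[:,0]+s*P[:,1],-s*P[:,0]+c*P[:,1],P[:,2]]
def st(tilt=None):
    s=r.read_state();R=Ro.from_rotvec(s["tcp_rot"]).as_matrix()
    tip=s["position"]+R[:,2]*.022
    print("t",round(s["t"],2),"q",s["qpos"].round(2),"tcp",(s["position"]*1e3).round(1),"F",s["ft_force"].round(2),"op",round(s["opening"],4))
    print("tip rack",(w2rack(tip)*1e3).round(1)); Z=Ro.from_euler("z",-PK[2]).as_matrix()
    print("R in rack\n",(Z@R).round(3))
    if tilt is not None:
        zt=np.array([np.sin(tilt),0,-np.cos(tilt)]);yt=np.array([0,-1.,0]);D=Z.T@np.c_[np.cross(yt,zt),yt,zt]
        print("turn to",Ro.from_matrix(D@R.T).as_rotvec().round(3))
        return D
E
python3 -c "
from h import *
st(.785)"
```

```text
t 2.35 q [ 0.12  0.04 -0.48  1.92  0.02  1.19 -2.13] tcp [459.4 100.3 308.4] F [ 0.37  0.22 -0.54] op 0.0004
tip rack [[-168.5   96.6  286.4]]
R in rack
 [[ 1.    -0.002  0.   ]
 [-0.002 -1.    -0.   ]
 [ 0.     0.    -1.   ]]
turn to [-0.15  -0.77   0.002]
```

carry_out(
  plan=[0,0,0,-0.025,-0.128,0,0,0,0,0,-0.025,-0.128,0,0,0,0,0,-0.025,-0.128,0,0,0,0,0,-0.025,-0.128,0,0,0,0,0,-0.025,-0.128,0,0,0,0,0,-0.025,-0.128,0,0,0,0,0,0,0,0,0],
)

```text
t: 3.22
position: [0.4595, 0.097, 0.3107]
tcp_rot: [2.852, -0.284, 1.108]
ft_force: [0.8, -1.0, 1.1]
opening: 0.0004
```

```bash
python3 -c "
from h import *
st(.785)"
```

```text
t 3.23 q [ 0.34 -0.35 -0.85  2.36  0.48  0.5  -2.69] tcp [459.5  97.  310.7] F [ 0.8  -1.    1.08] op 0.0004
tip rack [[-153.    93.4  294.4]]
R in rack
 [[ 0.738 -0.006  0.675]
 [-0.006 -1.    -0.002]
 [ 0.675 -0.003 -0.738]]
turn to [-0.011 -0.043  0.006]
```

carry_out(
  plan=[14,0,-20,0,0,0.04,0,14,0,-20,0,0,0.04,0,14,0,-20,0,0,0.04,0,14,0,-20,0,0,0.04,0,0,0,-30,0,0,0,0,0,0,-30,0,0,0,0,0,0,-20,0,0,0,0,0,0,0,0,0,0,0],
)

```text
t: 4.22
position: [0.4878, 0.082, 0.2168]
tcp_rot: [-2.954, 0.049, -1.058]
ft_force: [-0.2, 0.6, 0.1]
opening: 0.0003
```

```bash
python3 -c "
from h import *
st(.785)
for n in('top','side'):
    im=r.snapshot(n)[:,:,::-1]
    im=im[90:240,170:350] if n=='top' else im[110:260,150:330]
    cv2.imwrite(f'pics/a_{n}.png',cv2.resize(im,None,fx=4,fy=4,interpolation=2))
"
```

```text
t 4.22 q [ 0.86 -0.16 -1.22  2.44  0.76  0.16 -2.73] tcp [487.8  82.  216.8] F [-0.17  0.63  0.08] op 0.0003
tip rack [[-123.4   86.6  199.8]]
R in rack
 [[ 0.764  0.163  0.624]
 [ 0.117 -0.987  0.114]
 [ 0.635 -0.014 -0.773]]
turn to [-0.025 -0.095 -0.164]
```

View pics/a_side.png

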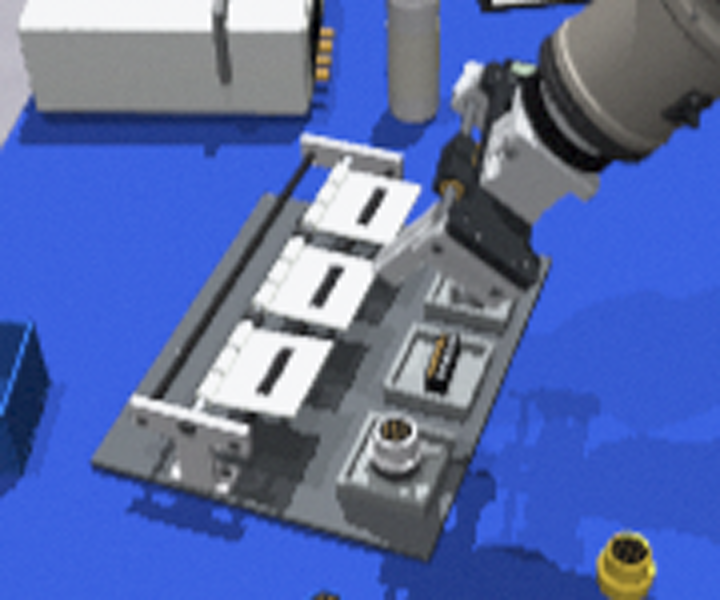

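View pics/a_top.png

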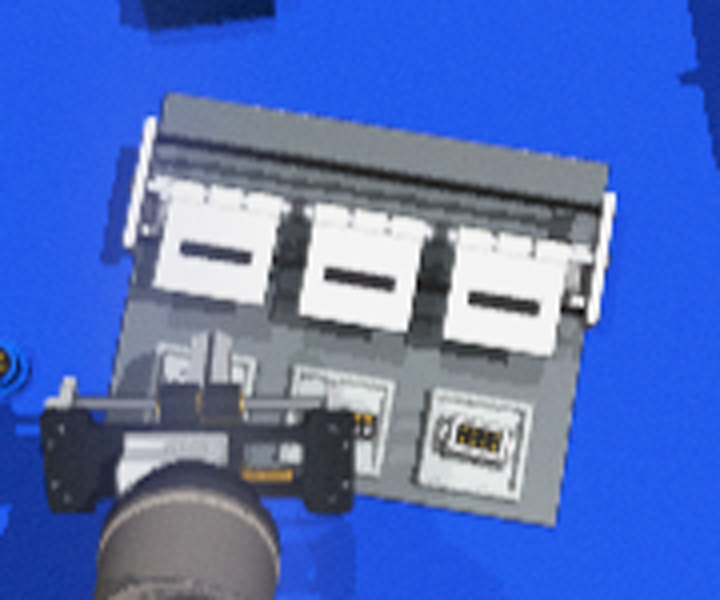

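carry_out(
  plan=[-3,2,16,0.02,0.112,0,0,-3,2,16,0.02,0.112,0,0,-3,2,16,0.02,0.112,0,0,-3,2,16,0.02,0.112,0,0,-3,2,16,0.02,0.112,0,0,-3,2,16,0.02,0.112,0,0],
)

```text
t: 5.08
position: [0.4813, 0.0805, 0.2984]
tcp_rot: [-3.073, 0.112, -0.31]
ft_force: [-0.7, 0.5, -0.5]
opening: 0.0
```

```bash
python3 -c "
from h import *
st(0)
"
```

```text
t 5.08 q [ 0.3  -0.04 -0.58  2.03 -0.01  0.94 -1.92] tcp [481.3  80.5 298.4] F [-0.73  0.51 -0.49] op 0.0
tip rack [[-139.1   83.1  276.9]]
R in rack
 [[ 0.974  0.124  0.189]
 [ 0.11  -0.991  0.081]
 [ 0.198 -0.058 -0.979]]
turn to [-0.032  0.205 -0.118]
```

carry_out(
  plan=[0,0,0,-0.016,0.1,0,0,0,0,0,-0.016,0.1,0,0,0,0,0,0,0,0.178,0,0,0,0,0,0,0.178,0,0,0,0,0,0,0.178,0,0,0,0,0,0,0.178,0,0,0,0,0,0,0.178,0,0,0,0,0,0,0.178,0,0,0,0,0,0,0.178,0,0,0,0,0,0,0.178,0,0,0,0,0,0,0.178,0,0,0,0,0,0,0.178,0,0,0,0,0,0,0.178,0,0,0,0,0,0,0.178,0,0,0,0,0,0,0.178,0,0,0,0,0,0,0.178,0,0,0,0,0,0,0.178,0,0,0,0,0,0,0.178,0,0,0,0,0,0,0.178,0],
)

```text
t: 7.45
position: [0.4815, 0.0798, 0.2973]
tcp_rot: [-0.289, -3.123, 0.015]
ft_force: [0.4, 0.6, 0.5]
opening: 0.0003
```

```bash
sed -i 's/yt=np.array(\[0,-1.,0\])/yt=np.array([0,1.,0])/' h.py; python3 -c "
from h import *
st(0)
"
```

```text
t 7.45 q [ 0.48  0.13 -0.83  1.88  0.11  1.18  0.99] tcp [481.5  79.8 297.3] F [0.41 0.64 0.53] op 0.0003
tip rack [[-143.    80.6  275.3]]
R in rack
 [[-1.    -0.007 -0.004]
 [-0.007  1.    -0.01 ]
 [ 0.004 -0.01  -1.   ]]
turn to [ 0.009 -0.006 -0.007]
```

carry_out(
  plan=[8,4,-30,-0.019,-0.098,0,0,8,4,-30,-0.019,-0.098,0,0,8,4,-30,-0.019,-0.098,0,0,8,4,-30,-0.019,-0.098,0,0,8,4,-30,-0.019,-0.098,0,0,0,0,0,0,0,0,0],
)

```text
t: 8.2
position: [0.5185, 0.0956, 0.156]
tcp_rot: [0.261, 2.67, -0.088]
ft_force: [-0.1, 0.8, 0.9]
opening: 0.0003
```

```bash
python3 -c "
from h import *
st(.5)
"
```

```text
t 8.2 q [ 0.2   0.18 -0.75  2.27  0.89  0.57  0.13] tcp [518.5  95.6 156. ] F [-0.14  0.85  0.94] op 0.0003
tip rack [[-99.8 102.9 136.3]]
R in rack
 [[-0.896  0.008  0.445]
 [-0.001  1.    -0.02 ]
 [-0.445 -0.019 -0.895]]
turn to [ 0.011 -0.042  0.008]
```

carry_out(
  plan=[0,0,-18,0,0,0,0,0,0,-18,0,0,0,0,0,0,-18,0,0,0,0,0,0,-16,0,0,0,0,0,0,0,0,0,0,0],
)

```text
t: 8.82
position: [0.5201, 0.0947, 0.0874]
tcp_rot: [0.265, 2.669, -0.088]
ft_force: [0.4, 0.5, 1.0]
opening: 0.0006
```

```bash
python3 -c "
from h import *
st(.5)
for n in('top','side'):
    im=r.snapshot(n)[:,:,::-1]
    im=im[90:240,170:350] if n=='top' else im[110:260,150:330]
    cv2.imwrite(f'pics/b_{n}.png',cv2.resize(im,None,fx=4,fy=4,interpolation=2))
"
```

```text
t 8.82 q [ 0.09  0.32 -0.66  2.33  1.23  0.53 -0.23] tcp [520.1  94.7  87.4] F [0.44 0.46 1.01] op 0.0006
tip rack [[-98.1 102.2  67.7]]
R in rack
 [[-0.895  0.011  0.446]
 [ 0.002  1.    -0.021]
 [-0.446 -0.018 -0.895]]
turn to [ 0.01  -0.041  0.012]
```

View pics/b_side.png

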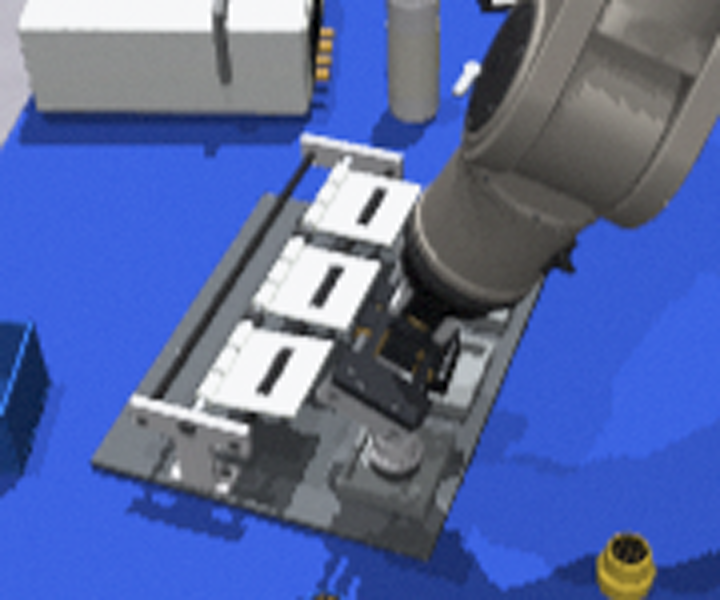

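View pics/b_top.png

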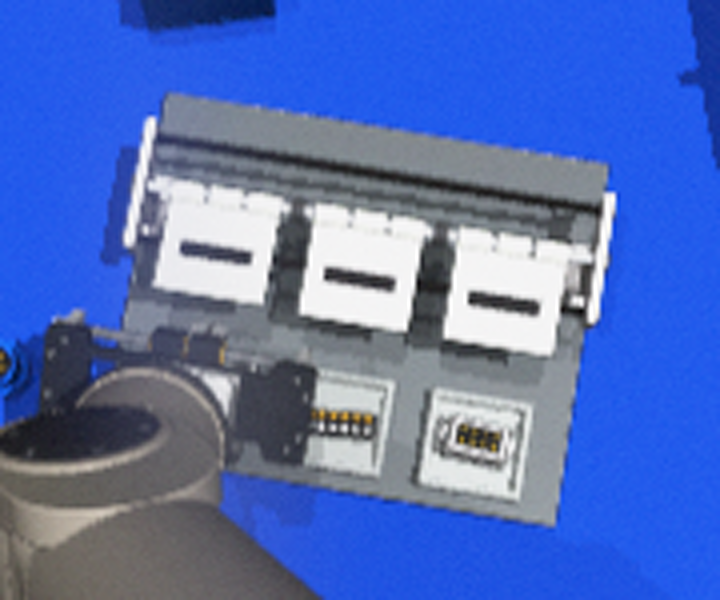

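carry_out(
  plan=[8,-1.5,0,0,0,0,0,8,-1.5,0,0,0,0,0,6,-1.5,0,0,0,0,0,0,0,0,0,0,0,0],
)

```text
t: 9.43
position: [0.5422, 0.0902, 0.0871]
tcp_rot: [0.266, 2.668, -0.087]
ft_force: [-0.3, -0.5, -0.5]
opening: 0.0003
```

```bash
cat > path.py <<'E'
from h import *
d=np.array([.446,-.895]);tx=np.array([.895,.446]);rod=np.array([0,85.])
def n(t):return np.array([-np.sin(t),-np.cos(t)])
def fp(rr,t):return rod+rr*np.array([-np.cos(t),np.sin(t)])+2*n(t)
def tip(t):
    if t<1.108: return fp(75,t)+20*d-8*tx
    return fp(55-5*(t-1.108)/2,t)+n(t)*8*abs(tx@n(t))- (0 if 0 else 0)*d + np.array([-np.cos(t),np.sin(t)])*(-8*(tx@np.array([-np.cos(t),np.sin(t)])))*max(0,1-(t-1.108)/.5)
E
python3 - <<'E'
from path import *
st()
for t in np.r_[np.arange(.1,1.2,.1),1.109,np.arange(1.2,3.2,.1),3.14]: print(round(t,2),tip(t).round(1))
E
```

```text
t 9.43 q [ 0.11  0.34 -0.65  2.29  1.23  0.53 -0.19] tcp [542.2  90.2  87.1] F [-0.33 -0.52 -0.47] op 0.0003
tip rack [[-75.5 102.1  67.5]]
R in rack
 [[-0.894  0.011  0.447]
 [ 0.003  1.    -0.02 ]
 [-0.447 -0.017 -0.894]]
0.1 [-73.1  69. ]
0.2 [-72.1  76.5]
0.3 [-70.5  83.8]
0.4 [-68.1  90.9]
0.5 [-65.   97.7]
0.6 [-61.3 104.2]
0.7 [-56.9 110.3]
0.8 [-51.9 115.9]
0.9 [-46.4 121. ]
1.0 [-40.4 125.6]
1.1 [-34.  129.5]
1.11 [-33.5 129.8]
1.2 [-28.9 131.9]
1.3 [-23.8 134. ]
1.4 [-18.6 135.9]
1.5 [-13.1 137.6]
1.6 [ -7.5 139. ]
1.7 [ -1.7 139.2]
1.8 [  4.2 138.7]
1.9 [  9.9 137.6]
2.0 [ 15.6 135.9]
2.1 [ 21.  133.6]
2.2 [ 26.2 130.6]
2.3 [ 31.  127.1]
2.4 [ 35.3 123.1]
2.5 [ 39.2 118.6]
2.6 [ 42.6 113.7]
2.7 [ 45.2 108.8]
2.8 [ 46.8 104.8]
2.9 [ 48.2 100.7]
3.0 [49.1 96.6]
3.1 [49.8 92.3]
3.14 [49.9 90.6]
```

Run:
```python
from path import *
p=np.array([-75.5,67.5])
for t in np.arange(.16,3.15,.075):
    q=tip(t)+[1.5,0]; D=q-p; p=q
    print(round(t,3),round(.982*D[0],1),round(-.19*D[0],1),round(D[1],1))
```

```text
0.16 4.3 -0.8 6.0
0.235 0.9 -0.2 5.5
0.31 1.3 -0.3 5.5
0.385 1.7 -0.3 5.3
0.46 2.1 -0.4 5.2
0.535 2.5 -0.5 5.0
0.61 2.9 -0.6 4.8
0.685 3.2 -0.6 4.6
0.76 3.5 -0.7 4.3
0.835 3.8 -0.7 4.0
0.91 4.1 -0.8 3.7
0.985 4.4 -0.9 3.4
1.06 4.6 -0.9 3.1
1.135 4.4 -0.9 2.4
1.21 3.7 -0.7 1.7
1.285 3.7 -0.7 1.6
1.36 3.8 -0.7 1.5
1.435 3.9 -0.8 1.3
1.51 4.0 -0.8 1.2
1.585 4.2 -0.8 1.0
1.66 4.3 -0.8 0.4
1.735 4.3 -0.8 -0.1
1.81 4.3 -0.8 -0.4
1.885 4.3 -0.8 -0.8
1.96 4.2 -0.8 -1.2
2.035 4.1 -0.8 -1.5
2.11 4.0 -0.8 -1.9
2.185 3.8 -0.7 -2.2
2.26 3.6 -0.7 -2.5
2.335 3.4 -0.7 -2.8
2.41 3.1 -0.6 -3.1
2.485 2.9 -0.6 -3.4
2.56 2.6 -0.5 -3.6
2.635 2.3 -0.4 -3.8
2.71 1.7 -0.3 -3.5
2.785 1.2 -0.2 -3.0
2.86 1.0 -0.2 -3.0
2.935 0.8 -0.2 -3.1
3.01 0.7 -0.1 -3.1
3.085 0.5 -0.1 -3.2
```

First part of the arc, to about 0.6 rad, then a look.

carry_out(
  plan=[2,-0.4,3,0,0,0,0,2.3,-0.4,3,0,0,0,0,0.9,-0.2,5.5,0,0,0,0,1.3,-0.3,5.5,0,0,0,0,1.7,-0.3,5.3,0,0,0,0,2.1,-0.4,5.2,0,0,0,0,2.5,-0.5,5,0,0,0,0,2.9,-0.6,4.8,0,0,0,0,0,0,0,0,0,0,0],
)

```text
t: 10.55
position: [0.558, 0.0873, 0.125]
tcp_rot: [0.265, 2.667, -0.086]
ft_force: [0.8, -0.2, 0.4]
opening: 0.0
```

```bash
python3 -c "
from h import *
st()
for n in('top','side'):
    im=r.snapshot(n)[:,:,::-1]
    im=im[90:240,170:350] if n=='top' else im[110:260,150:330]
    cv2.imwrite(f'pics/c_{n}.png',cv2.resize(im,None,fx=4,fy=4,interpolation=2))
"
```

```text
t 10.55 q [ 0.17  0.29 -0.69  2.23  1.05  0.55  0.02] tcp [558.   87.3 125. ] F [ 0.79 -0.21  0.38] op 0.0
tip rack [[-59.4 102.2 105.3]]
R in rack
 [[-0.894  0.011  0.448]
 [ 0.002  1.    -0.02 ]
 [-0.448 -0.017 -0.894]]
```

View pics/c_side.png

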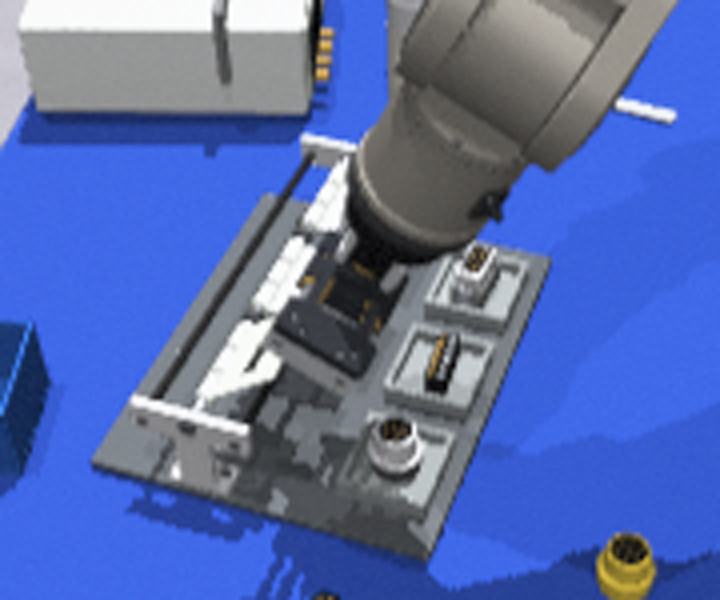

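View pics/c_top.png

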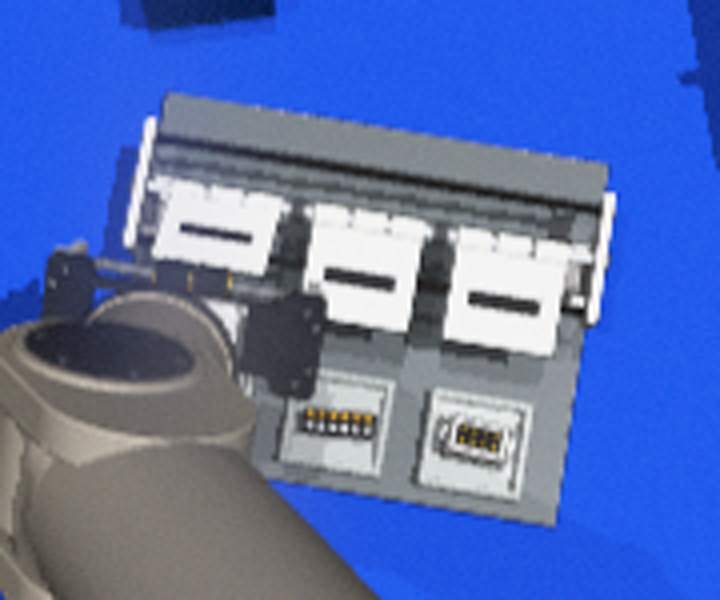

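The left tag (top crop, free edge now about (210,265), was about (210,298)) is rising on the finger; the other two haven't changed. I'll carry on over the top.

carry_out(
  plan=[3.2,-0.6,4.6,0,0,0,0,3.5,-0.7,4.3,0,0,0,0,3.8,-0.7,4,0,0,0,0,4.1,-0.8,3.7,0,0,0,0,4.4,-0.9,3.4,0,0,0,0,4.6,-0.9,3.1,0,0,0,0,4.4,-0.9,2.4,0,0,0,0,3.7,-0.7,1.7,0,0,0,0,3.7,-0.7,1.6,0,0,0,0,3.8,-0.7,1.5,0,0,0,0,3.9,-0.8,1.3,0,0,0,0,4,-0.8,1.2,0,0,0,0,4.2,-0.8,1,0,0,0,0,4.3,-0.8,0.4,0,0,0,0,4.3,-0.8,0,0,0,0,0,0,0,0,0,0,0,0],
)

```text
t: 12.65
position: [0.6177, 0.0757, 0.1586]
tcp_rot: [0.265, 2.667, -0.087]
ft_force: [-0.2, 0.1, -0.0]
opening: 0.0004
```

```bash
python3 -c "
from h import *
st()
for n in('top','side'):
    im=r.snapshot(n)[:,:,::-1]
    im=im[90:240,170:350] if n=='top' else im[110:260,150:330]
    cv2.imwrite(f'pics/d_{n}.png',cv2.resize(im,None,fx=4,fy=4,interpolation=2))
"
```

```text
t 12.65 q [ 0.24  0.32 -0.7   2.1   0.93  0.61  0.24] tcp [617.7  75.7 158.6] F [-0.23  0.13 -0.02] op 0.0004
tip rack [[  1.4 102.2 139. ]]
R in rack
 [[-0.894  0.011  0.447]
 [ 0.002  1.    -0.02 ]
 [-0.447 -0.017 -0.894]]
```

View pics/d_side.png

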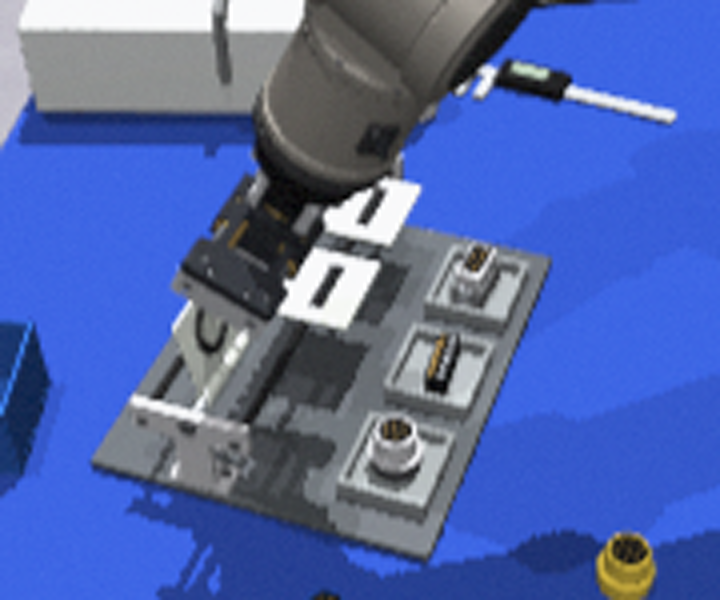

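View pics/d_top.png

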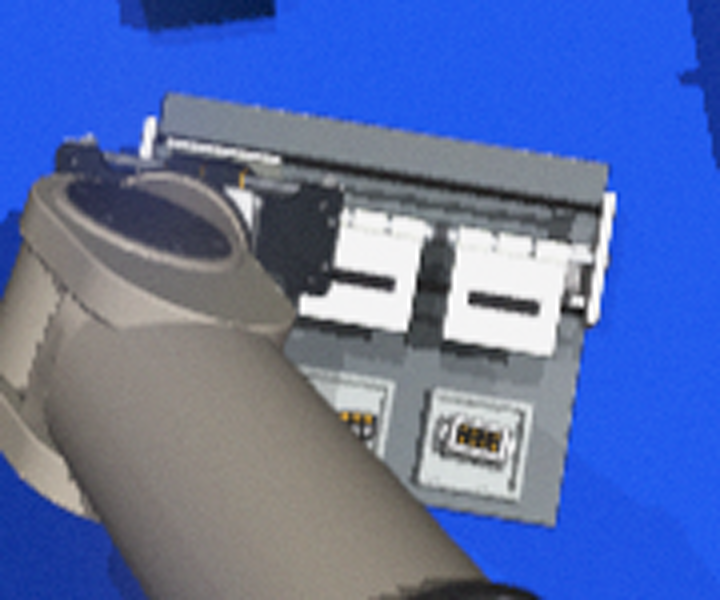

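Side crop: the tag stands just past upright at about (205,350), ring showing. The other tags are in place. Next is the far half.

carry_out(
  plan=[4.3,-0.8,-0.4,0,0,0,0,4.3,-0.8,-0.8,0,0,0,0,4.2,-0.8,-1.2,0,0,0,0,4.1,-0.8,-1.5,0,0,0,0,4,-0.8,-1.9,0,0,0,0,3.8,-0.7,-2.2,0,0,0,0,3.6,-0.7,-2.5,0,0,0,0,3.4,-0.7,-2.8,0,0,0,0,3.1,-0.6,-3.1,0,0,0,0,2.9,-0.6,-3.4,0,0,0,0,2.6,-0.5,-3.6,0,0,0,0,2.3,-0.4,-3.8,0,0,0,0,1.7,-0.3,-3.5,0,0,0,0,1.2,-0.2,-3,0,0,0,0,1,-0.2,-3,0,0,0,0,0.8,-0.2,-3,0,0,0,0,0,0,0,0,0,0,0],
)

```text
t: 14.88
position: [0.6646, 0.0667, 0.1187]
tcp_rot: [0.265, 2.668, -0.087]
ft_force: [0.7, -0.5, -0.3]
opening: 0.0004
```

```bash
python3 -c "
from h import *
st()
for n in('top','side'):
    im=r.snapshot(n)[:,:,::-1]
    im=im[90:240,170:350] if n=='top' else im[110:260,150:330]
    cv2.imwrite(f'pics/e_{n}.png',cv2.resize(im,None,fx=4,fy=4,interpolation=2))
"
```

```text
t 14.88 q [ 0.2   0.44 -0.63  2.03  1.05  0.58  0.18] tcp [664.6  66.7 118.7] F [ 0.72 -0.51 -0.32] op 0.0004
tip rack [[ 49.1 102.3  99. ]]
R in rack
 [[-0.895  0.011  0.447]
 [ 0.002  1.    -0.02 ]
 [-0.447 -0.017 -0.894]]
```

View pics/e_side.png

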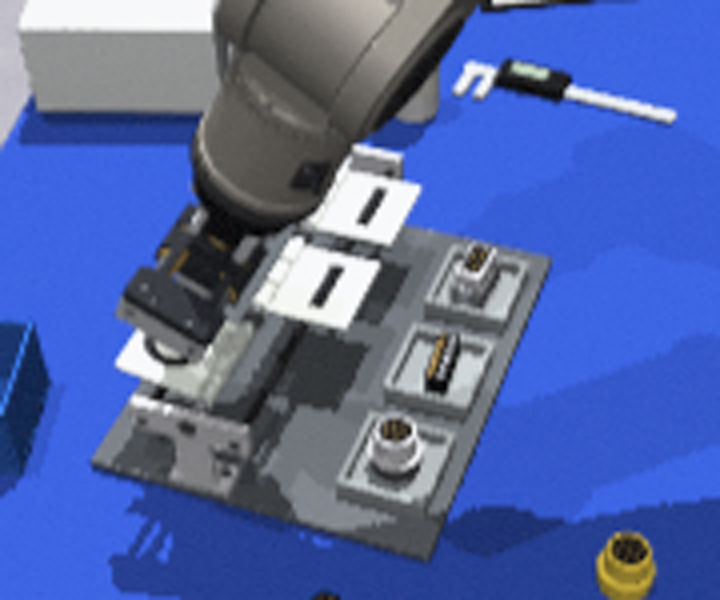

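carry_out(
  plan=[0.4,0,-2.5,0,0,0,0,0.4,0,-2.5,0,0,0,0,0,0,-2,0,0,0,0,0,0,-1,0,0,0,0,0,0,0,0,0,0,0],
)

```text
t: 15.6
position: [0.6655, 0.0667, 0.1109]
tcp_rot: [0.265, 2.668, -0.087]
ft_force: [0.2, -0.4, 1.3]
opening: 0.0004
```

```bash
python3 -c "
from h import *
st()"
```

```text
t 15.6 q [ 0.19  0.45 -0.62  2.04  1.07  0.58  0.16] tcp [665.5  66.7 110.9] F [ 0.17 -0.37  1.32] op 0.0004
tip rack [[ 50.  102.4  91.2]]
R in rack
 [[-0.894  0.011  0.447]
 [ 0.002  1.    -0.02 ]
 [-0.447 -0.017 -0.894]]
```

carry_out(
  plan=[0,0,-1,0,0,0,0,0,0,-1,0,0,0,0,0,0,0,0,0,0,0],
)

```text
t: 15.98
position: [0.6659, 0.0667, 0.1098]
tcp_rot: [0.265, 2.666, -0.087]
ft_force: [-5.4, -0.5, 12.7]
opening: 0.0004
```

Force has jumped to 13 N up, so the tag is on its stop. I'll lift off and back away.

carry_out(
  plan=[0,0,2,0,0,0,0,0,0,8,0,0,0,0,-5,1,20,0,0,0,0,-5,1,25,0,0,0,0,-15,3,25,0,0,0,0,-30,0,20,0,0,0,0,-30,-20,10,0,0,0,0,-20,-40,5,0,0,0,0,-10,-50,5,0,0,0,0,0,-50,5,0,0,0,0,0,-50,0,0,0,0,0,0,-50,0,0,0,0,0,0,0,0,0,0,0,0],
)

```text
t: 17.6
position: [0.5497, -0.1921, 0.234]
tcp_rot: [0.272, 2.667, -0.088]
ft_force: [-0.2, 0.5, -0.2]
opening: 0.0006
```

```bash
python3 -c "
from h import *
st()
for n in('top','side'):
    im=r.snapshot(n)[:,:,::-1]; cv2.imwrite(f'pics/f_{n}_full.png',im)
    im=im[90:240,170:350] if n=='top' else im[110:260,150:330]
    cv2.imwrite(f'pics/f_{n}.png',cv2.resize(im,None,fx=4,fy=4,interpolation=2))
for a in(0,.12):
  t=np.pi-a
  P=[[-.075*np.cos(t),.105+s*.04,.087+.075*np.sin(t)] for s in(1,-1)]
  for n,o in(('top',(170,90)),('side',(150,110))): print(a,n,((proj(n,rack2w(PK,P))-o)*4+1.5).round(0).tolist())
"
```

```text
t 17.6 q [ 0.86  0.1  -0.67  2.13  0.16  0.48  1.45] tcp [ 549.7 -192.1  234. ] F [-0.16  0.48 -0.22] op 0.0006
tip rack [[ -14.4 -173.7  214.3]]
R in rack
 [[-0.894  0.016  0.447]
 [ 0.007  1.    -0.022]
 [-0.447 -0.017 -0.894]]
0 top [[190.0, 91.0], [298.0, 108.0]]
0 side [[117.0, 376.0], [163.0, 307.0]]
0.12 top [[189.0, 87.0], [297.0, 105.0]]
0.12 side [[116.0, 368.0], [162.0, 299.0]]
```

View pics/f_side.png

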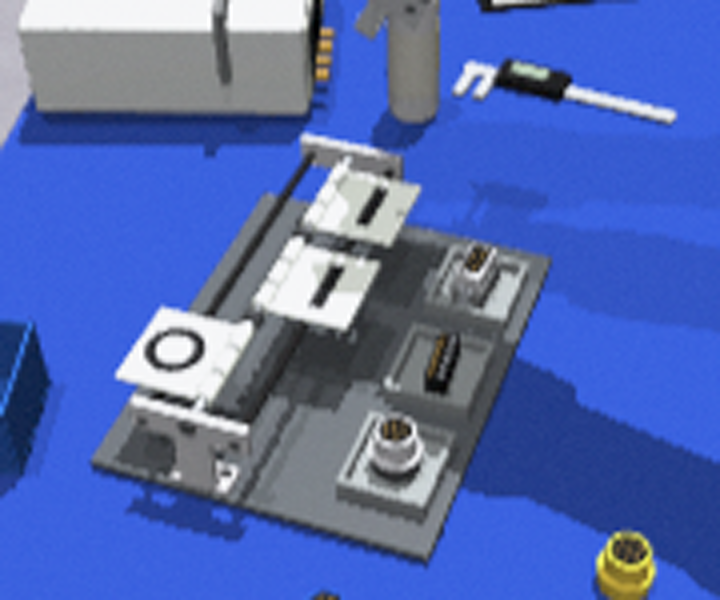

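View pics/f_top.png

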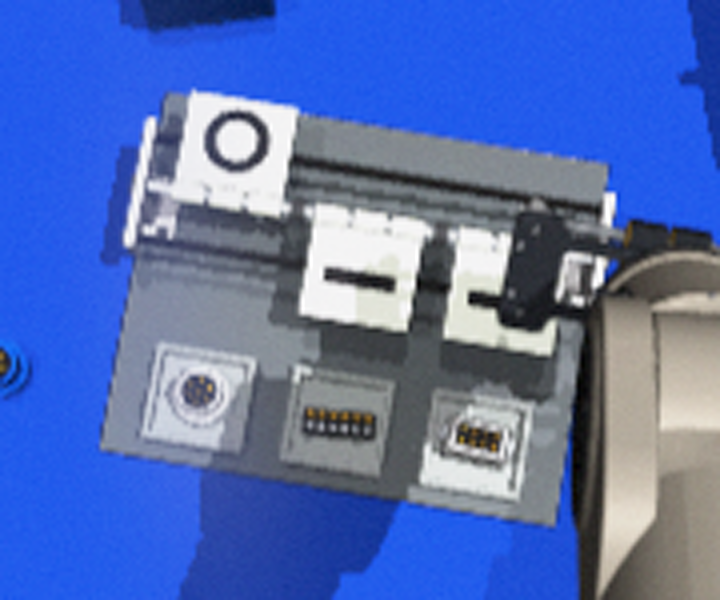

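View pics/f_top_full.png

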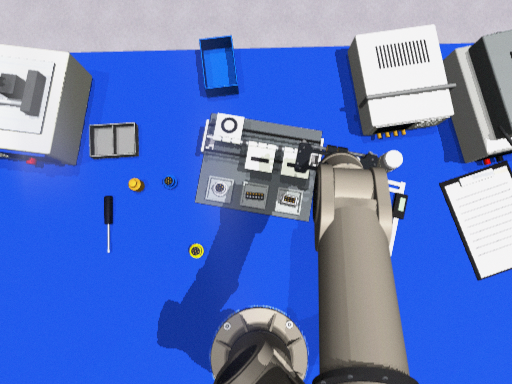

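```bash
python3 -c "
from plant import r
print(r.job_done())"
```

```text
the job is handed in; nothing more can be done
None
```

The round connector stands in the left (+y) bay. I turned that bay's tag over the rod with the closed fingertip, at roughly 0.5 rad/s. The final press met its far stop at about 13 N, then the arm backed clear. The job was handed in at about 17.7 s of the 48 s allowed.

**Last checks:**
- **Turned tag:** it lies flat with the ring face up. In the side view its free edge was within about 1 pixel (enlarged crop) of where a tag on the far stop should appear. A tag 0.12 rad short would have been about 8 pixels off.
- **Everything else:** in the pictures the middle and right tags, the samples and the loose things in view look unmoved. I judged this by eye and did not measure it. In the last pictures the arm partly hid the right tag and the caliper from above, but the side view shows both. I did not identify the brass weight separately.
- **Contact:** the wrist force was back to about zero, so the robot was touching nothing.

**First approach abandoned:** with a 45° tilt and the other wrist orientation, several joints came to the edge of their ranges, with joint 7 reading at its limit. I pulled back before touching anything and went in again with the gripper turned half round and tilted about 26°, which worked.

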